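# Lock the window ring of an optical cell with the matching two-pin wrench

## Robot

A 6-joint arm with a two-finger parallel gripper is mounted at the origin on the work surface; the furniture and walls round the work are solid. World frame = base frame: x ahead of the robot, y to its left, z up, the work surface at z = 0. Lengths are in m, angles in rad, forces in N, time in s.
With the tool pointing down it reaches from about 0.25 to 0.775 m from the base axis. Payload 4 kg.
Tool frame: the origin (TCP) lies at the very end of the fingers, on their centre line; the grasp point (between the pads) lies 19 mm behind it; z points along the fingers, y is the line along which they close (so a half turn about z gives the same grasp; the last joint's range is limited). The gripper opens to 85 mm and grips with 20 to 120 N. Pads are 22 mm wide; open, the fingers measure 114 mm over their backs; the gripper's body (76 mm by 85 mm) begins 54 mm behind the grasp point. The pads swing forward as they close: fully open they stand 13 mm farther back than shut.
Start: joints at [-1.278, 0.087, 1.371, -0, 1.684, -0.103], TCP at [0.212, -0.507, 0.231] pointing down, gripper open.
Joint ranges: [-3.1, 3.1], [-0.76, 2.03], [0.27, 2.55], [-1.08, 4.22], [0.17, 2.65], [-2.57, 2.57]. Speed limits (rad/s): [2.79, 2.79, 3.14, 3.14, 3.14, 3.14].

## Interface

Orientations are given as a unit quaternion [w, x, y, z].
In Python, from cell import bot gives the robot as it stands.
- The arm moves only by the tool apply_moves, never from a script. Its argument "plan" is a list of rows, each a list of 3 entries, a list of its own where there are three numbers: the shift along the tool's x, y, z scaled (see below), then the turn about the tool's z scaled (see below), then the opening, from -1 (shut) to 1 (fully open). In form: [[[x, y, z], yaw, claw], ...]. A call has 1 to 10 rows; each row is the pose to reach, as a shift and turn from the pose commanded when the call began, along the tool's axes at that moment; what a row does not reach only later rows make up. The controller multiplies each number of a shift by 100 mm and each number of a turn by 90 degrees. A row lasts 1/10 s, in which the tool goes at most 50 mm and 8.59 degrees, less where a joint would pass 70% of its speed; a pose out of reach is approached as far as the arm can. A call with a number of a shift or a turn outside -1 to 1 is refused whole. A call with a gripper value outside its range is refused whole. The fingers move at their own pace and stop on an object; the grip force is fixed at half the most. Time passes only in rows, so rows that repeat a pose let the fingers close. It gives the time, the measured TCP pose, the force, the opening and the grip force at its end, in the units of the state.
- bot.read_state(): the state, without advancing time (a new reading comes with each control period).
- bot.read_camera(name): name is "side" or "top"; returns the picture (400x640x3 uint8, blue, green, red); there is no depth.
- bot.camera_model(name): a dict with "fx", "fy", "cx", "cy" (pixels), "T" (4x4, takes a point from camera to world coordinates). Camera axes: x right, y down, z forward; pixel columns grow to the right and rows downward; lengths in m; the calibration is good to about 2 mm. A picture is of the moment at which its call begins. camera_model takes no time and is no camera call.
- bot.job_done(): hands the job in; it is judged then, once.
The state is a dict: "time": time; "joint_pos": joint angles; "qvel": joint speeds; "tau": joint torques, N m; "tcp_pos": TCP position; "tool_rot": TCP orientation; "ft_force": force on the tool from outside, world axes, zero at the start; "ft_torque": the same for the moment, N m; "gripper_width": finger opening in m; "finger_force": force on a finger pad.
Only numpy, scipy, OpenCV 4.12 (cv2) and the standard library are available. Lean on these libraries where they do the work, as an engineer would, in place of code of your own. Each camera call takes 0.05 s, during which the arm holds its last target. There are 200 camera calls.

## Task

The round optical cell on the bench has a brass retaining ring with two round holes in its face. Take the two-pin wrench whose pins match these holes, lower both pins fully into the holes, and then turn the ring clockwise (seen from above) until it comes to its stop, where the red mark on the ring meets the white mark on the housing's rim. Let go and leave that wrench standing fully seated in the ring; leave the other wrench in its holder.

Things in the scene. Friction and masses are not known exactly. Their poses are not given: they have to be found in the camera images.
- wide_wrench: Loose two-pin wrench, blue grip, about 160 g. Steel bar 110x18x10 along x; pins 9 mm thick, 16 long point down at x = +-44. Upright grip 30 (x) by 20 (y), 10 to 70 mm above the origin: pinch it across y from above. Origin: centre of the bar's underside, z up; half-turn symmetric. Bar rests level in a fixed holder's notch, 34 mm above the bench; lifts straight out, 30 mm clears. Fits the ring.
- narrow_wrench: Loose two-pin wrench, red grip, about 160 g. Steel bar 78x18x10 along x; pins 9 mm thick, 16 long point down at x = +-28. Upright grip 30 (x) by 20 (y), 10 to 70 mm above the origin: pinch it across y from above. Origin: centre of the bar's underside, z up; half-turn symmetric. Bar rests level in a fixed holder's notch, 34 mm above the bench; lifts straight out, 30 mm clears. Does not fit.
- ring_face (a point): Centre of the brass ring's top face, 44 mm above the bench; turns with the ring, z up. Ring 124 mm across, 52 bore; two through holes 20 mm wide, 20 deep at x = +-44 mm. Pins have 5.5 mm play all round: a centred wrench turns 0.13 rad before it drives the ring; seated, its bar lies flat on the face. Fixed housing: 140 mm round, rim 6 mm below the face, 165 mm square foot.
- ring (a joint): Ring angle, rad; grows clockwise seen from above. Starts between 0 and 0.5; 1.2 is home at a hard stop, where the red mark on the ring (near its edge, a quarter turn from the holes) meets the white mark on the housing rim, on the robot's side. About 0.2 N m of friction; stays where left.

How it is judged:
By the outcome, as a careful person would: the job done as asked, in the order asked, and still so for the second after the job is handed in, with the robot touching nothing.
It also fails if it takes over 40 s, if anything falls off the work surface, if the arm or the gripper's body presses on something with over 40 N, if the wrist force passes 120 N, or if a joint passes its speed limit or range.

## Working session

There is one attempt and no reset: what is moved stays moved. The work goes in short steps, Python scripts to look and compute and a tool call to move; the robot and the scene stay as the last step left them, time stands still between calls to the robot, and variables do not carry over. Pictures are saved under pics/ and viewed, at most 10 in all, crops included, and the job is handed in when it is done.

Besides the shell and the picture viewer there is one more tool, called after "Call:" by a JSON object that holds its "op" and its "data". apply_moves: Moves the arm, as the interface text tells. Its arguments: {"type":"object","properties":{"plan":{"type":"array"}},"required":["plan"]}

```bash
mkdir -p pics; python3 - <<'E'
from cell import bot
import cv2,numpy as np
for n in("top","side"):
    cv2.imwrite(f"pics/{n}0.png",bot.read_camera(n)); m=bot.camera_model(n); print(n,m["fx"],m["fy"],m["cx"],m["cy"]);print(np.round(m["T"],4))
s=bot.read_state();print(s["time"],s["tcp_pos"],s["tool_rot"],s["gripper_width"])
E
```

```text
top 377.8563038805179 377.8563038805179 322.4138953558812 196.45203516001058
[[ 1.720e-02 -9.949e-01  9.920e-02  3.708e-01]
 [-9.999e-01 -1.710e-02  1.300e-03 -1.059e-01]
 [ 4.000e-04 -9.920e-02 -9.951e-01  9.185e-01]
 [ 0.000e+00  0.000e+00  0.000e+00  1.000e+00]]
side 391.52361172046017 391.52361172046017 322.9141193516679 202.50182690454912
[[-0.9999 -0.0121 -0.0123  0.4502]
 [ 0.0062  0.416  -0.9094  0.6679]
 [ 0.0162 -0.9093 -0.4158  0.421 ]
 [ 0.      0.      0.      1.    ]]
0.1 [ 0.21190789 -0.50704581  0.23024674] [-1.00061827e-03  9.80487372e-01  1.96579507e-01 -9.39079377e-05] 0.08500796126567622
```

View pics/top0.png

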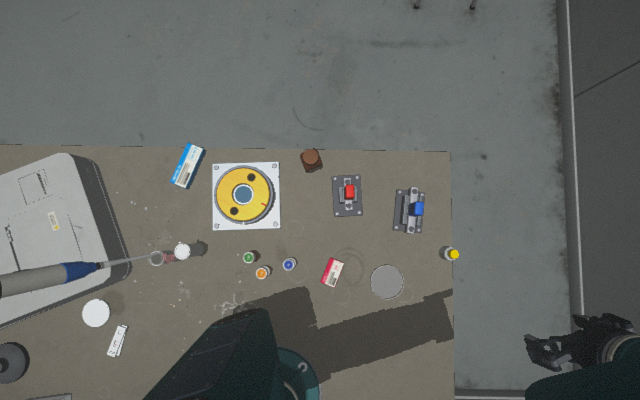

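View pics/side0.png

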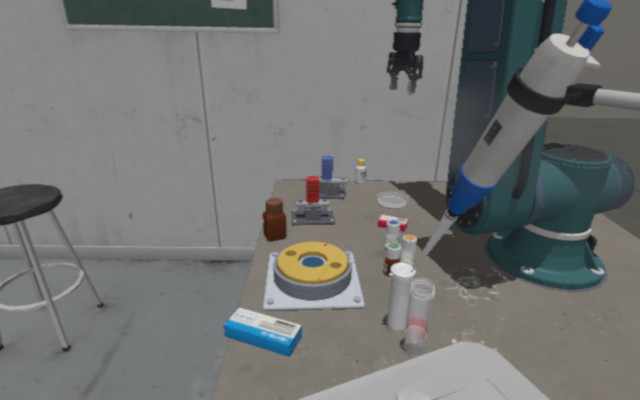

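The top view shows the ring at about (245,195) with holes near (249,182) and (235,211). The blue wrench is at about (417,209) and the red one at (349,191). I'll zoom in and measure.

```bash
cat > h.py <<'E'
import cv2,numpy as np
from cell import bot
def ray(n,u,v,z):
    m=bot.camera_model(n);T=np.array(m["T"])
    d=T[:3,:3]@np.array([(u-m["cx"])/m["fx"],(v-m["cy"])/m["fy"],1.]);o=T[:3,3]
    return (o+d*(z-o[2])/d[2])[:2]
def blobs(mask,lo=8,hi=1e9):
    n,l,s,c=cv2.connectedComponentsWithStats(mask.astype(np.uint8))
    return [(c[i],s[i],l==i) for i in range(1,n) if lo<=s[i][4]<=hi]
E
python3 - <<'E'
from h import *
t=cv2.imread("pics/top0.png");s=cv2.imread("pics/side0.png")
a=cv2.resize(t[155:237,205:287],(400,400),interpolation=cv2.INTER_CUBIC)
b=cv2.resize(t[180:240,385:445],(400,400),interpolation=cv2.INTER_CUBIC)
c=cv2.resize(s[235:315,260:370],(440,320)[0:2],interpolation=cv2.INTER_CUBIC)[:200]
cv2.imwrite("pics/crop0.png",np.hstack([a,b]))
def hsv(i):return cv2.cvtColor(i,cv2.COLOR_BGR2HSV)
h=hsv(t);H,S,V=cv2.split(h)
ring=(H>15)&(H<32)&(S>120)&(V>90)
for c,st,m in blobs(ring,300):
    cnt=max(cv2.findContours(m.astype(np.uint8),0,1)[0],key=len)
    e=cv2.fitEllipse(cv2.convexHull(cnt));print("ring",c,st,e,ray("top",*e[0],.044))
    hole=blobs(cv2.fillPoly(np.zeros_like(H),[cnt],1).astype(bool)&~m,5)
    for q in hole:print(" hole",q[0],q[1][4],ray("top",*q[0],.044))
for n,i in(("top",t),("side",s)):
    H,S,V=cv2.split(hsv(i))
    for c,st,m in blobs((H>105)&(H<125)&(S>130)&(V>60),30):
        cnt=max(cv2.findContours(m.astype(np.uint8),0,1)[0],key=len)
        print(n,"blue",c,st,cv2.minAreaRect(cnt),ray(n,*c,.104))
E
```

```text
ring [242.61766415 193.93317838] [ 217  168   53   53 1721] ((242.68154907226562, 193.9792022705078), (52.075904846191406, 53.211116790771484), 59.42464828491211) [0.46054167 0.08086576]
 hole [251. 177.] 41 [0.50077071 0.06294532]
 hole [242.67195767 193.76984127] 378 [0.46103102 0.08090675]
 hole [263.22222222 203.88888889] 9 [0.43824354 0.03231751]
 hole [233.93333333 210.55555556] 45 [0.42158908 0.09965917]
top blue [418.30088496 207.98230088] [414 202  10  13 113] ((418.5, 208.0), (12.0, 9.0), 90.0) [ 0.43051735 -0.31234422]
top blue [288.         264.18181818] [285 261   7   7  33] ((288.0, 264.0), (6.0, 6.0), 90.0) [ 0.30588008 -0.03409613]
top blue [ 77.51694915 269.80225989] [ 62 262  34  21 354] ((79.5540542602539, 270.3243408203125), (18.248287200927734, 32.55099868774414), 80.53767395019531) [0.28642543 0.41270833]
side blue [592.50772201  19.98359073] [ 576    0   36   50 1036] ((589.76123046875, 22.183597564697266), (31.201412200927734, 50.935638427734375), 17.744670867919922) [11.93464879 18.82406675]
side blue [465.6417004  194.33299595] [448 166  48  49 988] ((467.8948974609375, 194.94268798828125), (38.06874465942383, 45.17171859741211), 28.610458374023438) [ 0.14482078 -0.07469347]
side blue [326.36111111 175.69444444] [322 174   9   5  36] ((326.0, 176.0), (4.0, 8.0), 90.0) [ 0.43196771 -0.17331118]
```

View pics/crop0.png

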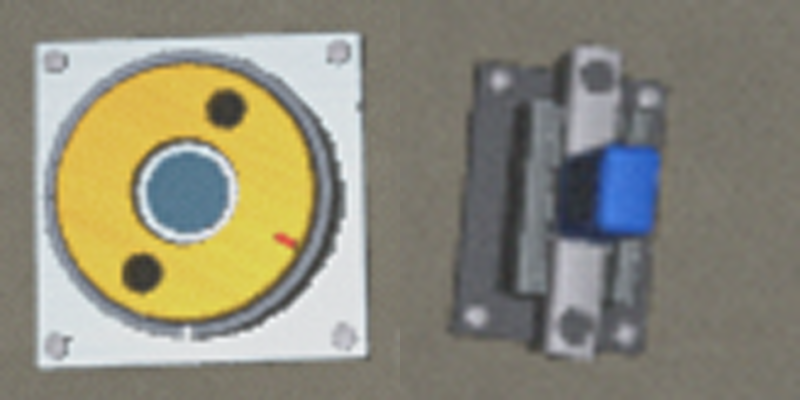

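```bash
python3 - <<'E'
from h import *
t=cv2.imread("pics/top0.png");H,S,V=cv2.split(cv2.cvtColor(t,cv2.COLOR_BGR2HSV))
B=np.zeros_like(V);B[180:240,404:422]=1
bar=(B>0)&(S<40)&(V>125)
P=[]
for c,st,m in blobs(bar,15):
    print("bar",c,st,ray("top",*c,.044))
yx=np.argwhere(bar);pts=np.array([ray("top",x,y,.044) for y,x in yx])
vx=cv2.fitLine(pts.astype(np.float32),cv2.DIST_HUBER,0,.001,.001).ravel();print(vx,np.arctan2(vx[1],vx[0]),pts[:,0].min(),pts[:,0].max())
R=np.zeros_like(V);R[160:235,210:285]=1
for c,st,m in blobs((R>0)&((H<9)|(H>172))&(S>120)&(V>80),3):print("red",c,st[4],ray("top",*c,.044))
c=np.array([.461,.081])
print("white px",V[216:228,234:252],sep="\n")
# blue top face: bright
for q,st,m in blobs((H>100)&(H<130)&(S>120)&(V>150),10): print("bluetop",q,st,ray("top",*q,.104))
s=cv2.imread("pics/side0.png");H,S,V=cv2.split(cv2.cvtColor(s,cv2.COLOR_BGR2HSV))
for q,st,m in blobs((H>100)&(H<130)&(S>100)&(V>40),10):
    if 300<q[0]<350: print("side blue",q,st,ray("side",q[0],q[1],.074))
E
```

```text
bar [413.38202247 195.02247191] [410 187   8  16  89] [ 0.46494217 -0.31634745]
bar [405.21538462 207.38461538] [404 195   5  28  65] [ 0.435783   -0.29721396]
bar [410.76470588 223.61764706] [407 216   9  19 102] [ 0.39842706 -0.30985853]
bar [418.4375 220.    ] [417 216   4   9  16] [ 0.40707879 -0.32764517]
[ 0.9985392  -0.05403193  0.42908743 -0.31097636] -0.05405825 0.3674205721432246 0.4955445232904014
red [263.         203.66666667] 3 [0.43875183 0.03285017]
white px
[[224 226 223 222 223 224 222 223 223 222 223 223 223 223 223 224 224 226]
 [225 225 224 225 224 222 224 224 222 222 222 222 223 223 223 223 225 224]
 [225 223 223 227 224 225 226 225 223 225 224 225 222 224 224 223 202 190]
 [166 167 189 208 216 221 223 223 223 223 223 222 208 198 193 154 126 101]
 [120  93  98 116 124 129 145 142 154 148 140 139 129 109  92  92  92 108]
 [150 146 138 125 115 101  92  87 101 123 103 102 104 117 139 150 150 155]
 [171 156 150 153 150 151 151 152 182 225 166 154 152 150 152 159 151 120]
 [223 191 154 168 157 157 150 162 183 224 165 143 120 121 120 123 115 122]
 [227 226 223 226 226 223 192 190 199 222 167 151 131 160 197 225 227 227]
 [226 225 227 227 227 228 224 225 226 228 225 227 223 226 227 226 228 227]
 [226 226 225 226 227 226 228 226 226 226 226 226 227 227 226 227 224 225]
 [227 225 227 225 226 226 226 227 226 228 226 227 227 227 228 228 227 227]]
bluetop [180.63313609 161.89349112] [170 143  22  41 169] [0.52254192 0.2063369 ]
bluetop [418.81730769 207.88461538] [415 202   9  13 104] [ 0.43074801 -0.31346132]
bluetop [287.97297297 264.40540541] [285 261   7   8  37] [ 0.30540946 -0.03405093]
side blue [326.87179487 158.48717949] [322 157  11   4  39] [ 0.4268439 -0.390614 ]
side blue [326.87179487 171.04273504] [322 163  10  16 117] [ 0.42843759 -0.28700611]
side blue [312.42553191 261.45390071] [303 257  20   9 141] [0.45810801 0.1366187 ]
```

```bash
cat >> h.py <<'E'
from scipy.spatial.transform import Rotation as Ro
def go(x,y,z,ang):
    s=bot.read_state();q=s["tool_rot"];R=Ro.from_quat([q[1],q[2],q[3],q[0]]).as_matrix()
    a=np.arctan2(R[1,0],R[0,0]);d=R.T@(np.array([x,y,z])-s["tcp_pos"])
    w=(ang-a+np.pi)%(2*np.pi)-np.pi
    print("t",round(s["time"],2),"pos",np.round(s["tcp_pos"],4),"ang",round(a,4),"tilt",np.round(R[2],3),"w",round(s["gripper_width"],4),"F",np.round(s["ft_force"],1),"j",np.round(s["joint_pos"],2))
    print("shift",np.round(d*10,3),"yaw",round(-w/(np.pi/2),4))
E
```

Call:
{"op": "apply_moves", "data": {"plan": [[[1, -0.35, 0], -0.95, 1], [[1, -0.35, 0], -0.95, 1], [[1, -0.35, 0], -0.95, 1], [[1, -0.35, 0], -0.95, 1], [[1, -0.35, 0], -0.95, 1], [[1, -0.35, 0], -0.95, 1], [[1, -0.35, 0], -0.95, 1], [[1, -0.35, 0], -0.95, 1], [[1, -0.35, 0], -0.95, 1], [[1, -0.35, 0], -0.95, 1]]}}

```text
time: 1.1
tcp_pos: [0.2907, -0.4364, 0.2306]
tool_rot: [-0.001, 0.584, 0.812, 0.0]
ft_force: [-0.4, -0.5, 0.5]
gripper_width: 0.0855
finger_force: 0.0
```

```bash
python3 -c "
from h import *
go(.429,-.313,.2,3.0466)"
```

```text
t 1.1 pos [ 0.2907 -0.4364  0.2306] ang 1.894 tilt [ 0.001 -0.    -1.   ] w 0.0855 F [-0.4 -0.5  0.5] j [-1.09  0.03  1.43 -0.    1.68 -1.41]
shift [0.73  1.704 0.307] yaw -0.7337
```

Call:
{"op": "apply_moves", "data": {"plan": [[[0.43, 1, 0.1], -0.73, 1], [[0.43, 1, 0.1], -0.73, 1], [[0.43, 1, 0.1], -0.73, 1], [[0.43, 1, 0.1], -0.73, 1], [[0.43, 1, 0.1], -0.73, 1], [[0.43, 1, 0.1], -0.73, 1], [[0.43, 1, 0.1], -0.73, 1], [[0.43, 1, 0.1], -0.73, 1], [[0.43, 1, 0.1], -0.73, 1]]}}

```text
time: 2.0
tcp_pos: [0.3722, -0.3644, 0.2207]
tool_rot: [-0.0, 0.054, 0.999, 0.0]
ft_force: [-0.2, -0.4, -0.9]
gripper_width: 0.0855
finger_force: 0.0
```

```bash
python3 -c "
from h import *
go(.429,-.313,.2,3.0466)"
```

```text
t 2.0 pos [ 0.3722 -0.3644  0.2207] ang 3.0345 tilt [ 0.001  0.001 -1.   ] w 0.0855 F [-0.2 -0.4 -0.9] j [-0.88  0.03  1.46 -0.    1.66 -2.35]
shift [-0.51   0.571  0.207] yaw -0.0077
```

Call:
{"op": "apply_moves", "data": {"plan": [[[-0.51, 0.57, 0.3], -0.008, 1], [[-0.51, 0.57, 0.3], -0.008, 1], [[-0.51, 0.57, 0.3], -0.008, 1], [[-0.51, 0.57, 0.9], -0.008, 1], [[-0.51, 0.57, 0.9], -0.008, 1], [[-0.51, 0.57, 0.9], -0.008, 1], [[-0.51, 0.57, 0.9], -0.008, 1]]}}

```text
time: 2.7
tcp_pos: [0.4294, -0.3143, 0.1327]
tool_rot: [0.001, 0.048, 0.999, -0.001]
ft_force: [0.5, 0.6, 0.9]
gripper_width: 0.0856
finger_force: 0.0
```

```bash
python3 -c "
from h import *
go(.429,-.313,.06,3.0466)
s=bot.read_camera('side');t=bot.read_camera('top')
a=cv2.resize(s[100:220,260:400],(400,343));b=cv2.resize(t[160:260,360:460],(400,343))
cv2.imwrite('pics/g1.png',np.hstack([a,b]))"
```

```text
t 2.7 pos [ 0.4294 -0.3143  0.1327] ang 3.046 tilt [-0.001 -0.001 -1.   ] w 0.0856 F [0.5 0.6 0.9] j [-0.74  0.09  1.57 -0.    1.48 -2.21]
shift [0.006 0.013 0.727] yaw -0.0004
```

View pics/g1.png

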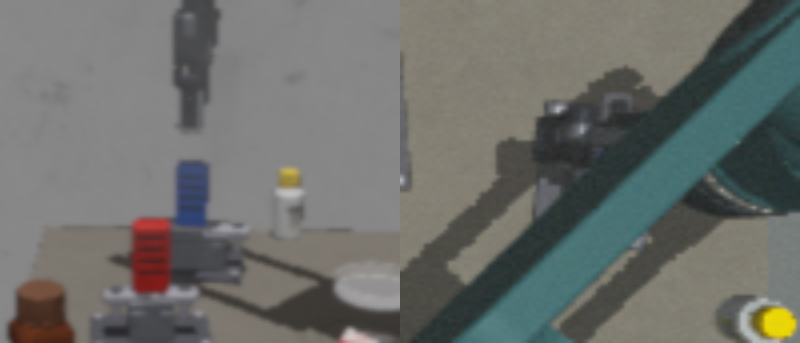

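The side view shows the fingers centred over the blue grip (crop column about 191 for both), with the grip between them. I'll descend to TCP z≈0.061 and close.

Call:
{"op": "apply_moves", "data": {"plan": [[[0, 0, 0.35], 0, 1], [[0, 0, 0.6], 0, 1], [[0, 0, 0.71], 0, 1], [[0, 0, 0.71], 0, 1], [[0, 0, 0.71], 0, 1], [[0, 0, 0.71], 0, -1], [[0, 0, 0.71], 0, -1], [[0, 0, 0.71], 0, -1], [[0, 0, 0.71], 0, -1], [[0, 0, 0.71], 0, -1]]}}

```text
time: 3.8
tcp_pos: [0.4294, -0.3136, 0.0608]
tool_rot: [0.0, 0.047, 0.999, -0.0]
ft_force: [0.5, -0.7, 2.7]
gripper_width: 0.0193
finger_force: 58.8
```

```bash
python3 -c "
from h import *
go(.429,-.313,.1,3.0466)"
```

```text
t 3.8 pos [ 0.4294 -0.3136  0.0608] ang 3.0473 tilt [-0.001 -0.001 -1.   ] w 0.0193 F [ 0.5 -0.7  2.7] j [-0.74  0.14  1.66 -0.    1.34 -2.21]
shift [ 0.004  0.005 -0.392] yaw 0.0005
```

Call:
{"op": "apply_moves", "data": {"plan": [[[0, 0, -0.2], 0, -1], [[0, 0, -0.5], 0, -1], [[0, 0, -0.9], 0, -1], [[0, 0, -0.9], 0, -1], [[0, 0, -0.9], 0, -1]]}}

```text
time: 4.3
tcp_pos: [0.4296, -0.3137, 0.1512]
tool_rot: [0.001, 0.047, 0.999, -0.001]
ft_force: [0.0, -0.5, -1.8]
gripper_width: 0.0194
finger_force: 58.7
```

```bash
python3 -c "
from h import *
go(.461,.081,.15,2.707)
t=bot.read_camera('top');s=bot.read_camera('side')
a=cv2.resize(s[90:230,250:400],(400,373));b=cv2.resize(t[150:270,350:470],(400,373))
cv2.imwrite('pics/g2.png',np.hstack([a,b]))"
```

```text
t 4.3 pos [ 0.4296 -0.3137  0.1512] ang 3.0473 tilt [-0.002 -0.001 -1.   ] w 0.0194 F [ 0.  -0.5 -1.8] j [-0.74  0.08  1.54 -0.    1.52 -2.21]
shift [0.059 3.959 0.007] yaw 0.2167
```

View pics/g2.png

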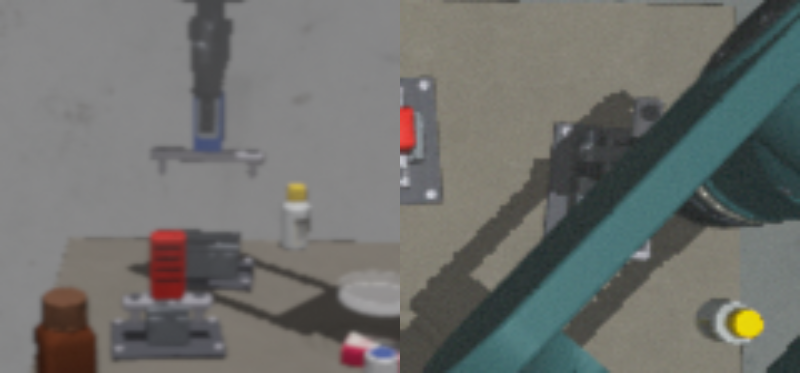

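Call:
{"op": "apply_moves", "data": {"plan": [[[0, 0, -0.5], 0, -1], [[0, 0.4, -0.6], 0, -1], [[0, 0.8, -0.6], 0, -1], [[0, 1, -0.6], 0.05, -1], [[0, 1, -0.6], 0.1, -1]]}}

```text
time: 4.9
tcp_pos: [0.438, -0.2106, 0.2083]
tool_rot: [-0.002, 0.125, 0.992, 0.001]
ft_force: [-0.1, -0.6, -1.9]
gripper_width: 0.0191
finger_force: 59.4
```

Call:
{"op": "apply_moves", "data": {"plan": [[[0, 0.4, 0], 0, -1], [[0, 0.8, 0], 0.05, -1], [[0, 1, 0], 0.05, -1], [[0, 1, 0], 0.05, -1]]}}

```text
time: 5.3
tcp_pos: [0.463, -0.1143, 0.2081]
tool_rot: [-0.002, 0.162, 0.987, 0.001]
ft_force: [-0.9, 0.1, -1.7]
gripper_width: 0.019
finger_force: 59.6
```

Call:
{"op": "apply_moves", "data": {"plan": [[[0, 0.4, 0], 0, -1], [[0, 0.8, 0], 0.05, -1], [[0, 1, 0], 0.05, -1], [[0, 1, 0], 0.05, -1]]}}

```text
time: 5.7
tcp_pos: [0.4957, -0.0209, 0.2084]
tool_rot: [-0.002, 0.201, 0.98, 0.0]
ft_force: [0.3, 0.1, -1.5]
gripper_width: 0.0194
finger_force: 59.7
```

```bash
python3 -c "
from h import *
go(.461,.081,.13,2.707)"
```

```text
t 5.7 pos [ 0.4957 -0.0209  0.2084] ang 2.7362 tilt [ 0.003 -0.001 -1.   ] w 0.0194 F [ 0.3  0.1 -1.5] j [-0.16 -0.03  1.53  0.    1.64 -1.32]
shift [0.718 0.8   0.786] yaw 0.0186
```

Call:
{"op": "apply_moves", "data": {"plan": [[[0.3, 0.35, 0], 0, -1], [[0.6, 0.65, 0], 0.02, -1], [[0.72, 0.8, 0], 0.02, -1], [[0.72, 0.8, 0.3], 0.02, -1], [[0.72, 0.8, 0.6], 0.02, -1], [[0.72, 0.8, 0.78], 0.02, -1], [[0.72, 0.8, 0.78], 0.02, -1], [[0.72, 0.8, 0.78], 0.02, -1]]}}

```text
time: 6.5
tcp_pos: [0.4614, 0.0785, 0.1319]
tool_rot: [-0.001, 0.219, 0.976, -0.001]
ft_force: [0.0, 0.1, -0.9]
gripper_width: 0.0192
finger_force: 59.6
```

```bash
python3 -c "
from h import *
go(.461,.081,.0708,2.707)
t=bot.read_camera('top');s=bot.read_camera('side')
cv2.imwrite('pics/s3.png',s)
a=cv2.resize(s[180:320,240:390],(429,400));b=cv2.resize(t[140:250,190:290],(364,400))
cv2.imwrite('pics/g3.png',np.hstack([a,b]))"
```

```text
t 6.5 pos [0.4614 0.0785 0.1319] ang 2.7004 tilt [ 0.001 -0.001 -1.   ] w 0.0192 F [ 0.   0.1 -0.9] j [ 0.05 -0.05  1.71 -0.    1.48 -1.08]
shift [0.013 0.022 0.611] yaw -0.0042
```

View pics/g3.png

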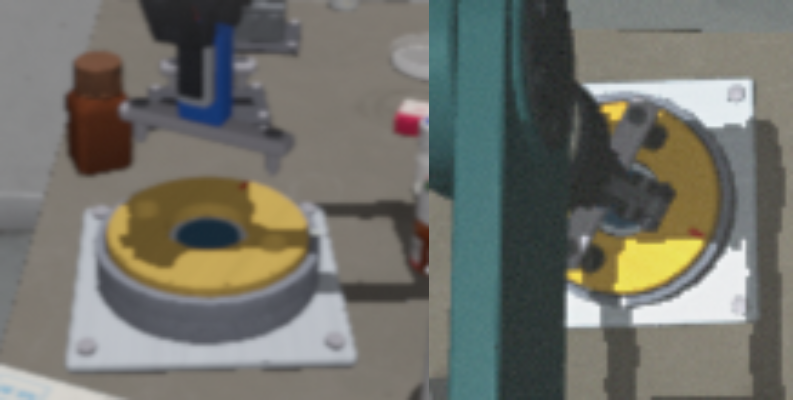

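```bash
python3 -c "
from h import *
P=lambda u,v:(240+u/2.86,180+v/2.857)
for n,p,z in (('side',P(272,166),.0895),('side',P(141,137),.0895),('side',P(147,209),.044),('side',P(268,240),.044),('top',(247.1,171.6),.1151),('top',(232.,208.8),.1151)):print(n,ray(n,*p,z))
a=2.7004
for k in(-1,1):print('expected',.4614+k*.044*np.cos(a),.0785+k*.044*np.sin(a))
"
```

```text
side [0.42051609 0.0878438 ]
side [0.50080054 0.05342609]
side [0.49712887 0.06436625]
side [0.42195461 0.09796335]
top [0.50178538 0.05802468]
top [0.42113055 0.08721392]
expected 0.5011866929521083 0.05971119844336384
expected 0.42161330704789163 0.09728880155663616
```

```bash
python3 -c "
from h import *
t=bot.read_camera('top');s=bot.read_camera('side')
a=cv2.resize(t[160:220,220:270],None,fx=8,fy=8,interpolation=cv2.INTER_CUBIC)
b=cv2.resize(s[205:265,275:350],None,fx=5,fy=8,interpolation=cv2.INTER_CUBIC)
cv2.imwrite('pics/g4.png',np.hstack([a,b]))"
```

```text
(no output)
```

View pics/g4.png

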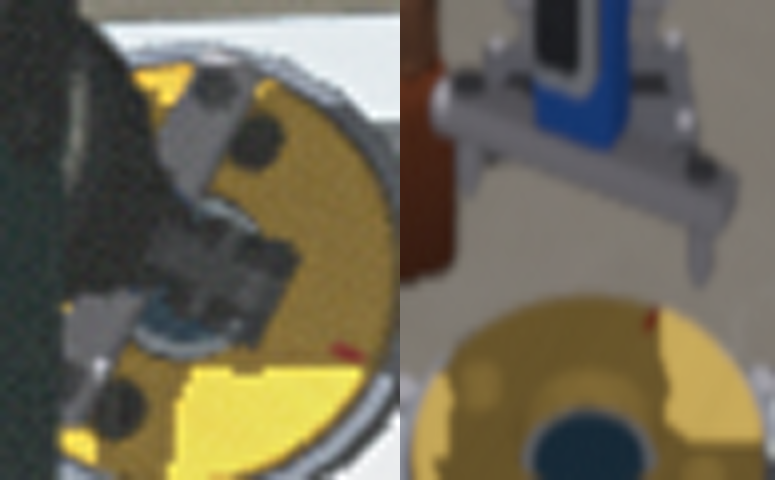

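```bash
python3 -c "
from h import *
for n,p,z in (('side',(335,239),.0891),('side',(288.6,228.1),.0891),('side',(335,239+.3),.0866),('top',(246.6,170.6),.1151),('top',(229.75,208.1),.1151),('top',(252.1,177.5),.044),('top',(234.75,211),.044)):print(n,ray(n,*p,z))
"
```

```text
side [0.4207637 0.0902001]
side [0.50206493 0.05326593]
side [0.4205771  0.08687162]
top [0.50394194 0.05918045]
top [0.42254079 0.09206634]
top [0.49963507 0.0603324 ]
top [0.42059126 0.09772597]
```

```bash
python3 -c "
from h import *
go(.4603,.082,.0708,2.704)"
```

```text
t 6.7 pos [0.4626 0.0793 0.1338] ang 2.7011 tilt [-0.003  0.001 -1.   ] w 0.0192 F [-0.2 -0.3 -0.7] j [ 0.05 -0.05  1.71 -0.    1.48 -1.08]
shift [0.034 0.014 0.63 ] yaw -0.0018
```

Call:
{"op": "apply_moves", "data": {"plan": [[[0.03, 0.015, 0], 0, -1], [[0.03, 0.015, 0.2], 0, -1], [[0.03, 0.015, 0.35], 0, -1], [[0.03, 0.015, 0.42], 0, -1], [[0.03, 0.015, 0.46], 0, -1], [[0.03, 0.015, 0.49], 0, -1], [[0.03, 0.015, 0.52], 0, -1], [[0.03, 0.015, 0.52], 0, -1]]}}

```text
time: 7.5
tcp_pos: [0.4596, 0.0823, 0.0804]
tool_rot: [0.0, 0.218, 0.976, 0.0]
ft_force: [0.2, -0.4, -1.6]
gripper_width: 0.0192
finger_force: 59.6
```

```bash
python3 -c "
from h import *
go(.4603,.082,.0708,2.704)
t=bot.read_camera('top');s=bot.read_camera('side')
a=cv2.resize(t[160:220,220:270],None,fx=8,fy=8,interpolation=cv2.INTER_CUBIC)
b=cv2.resize(s[215:290,275:350],None,fx=5,fy=6.4,interpolation=cv2.INTER_CUBIC)
cv2.imwrite('pics/g5.png',np.hstack([a,b]))"
```

```text
t 7.5 pos [0.4596 0.0823 0.0804] ang 2.7017 tilt [-0.  0. -1.] w 0.0192 F [ 0.2 -0.4 -1.6] j [ 0.06 -0.02  1.78 -0.    1.37 -1.08]
shift [-0.007 -0.     0.096] yaw -0.0014
```

View pics/g5.png

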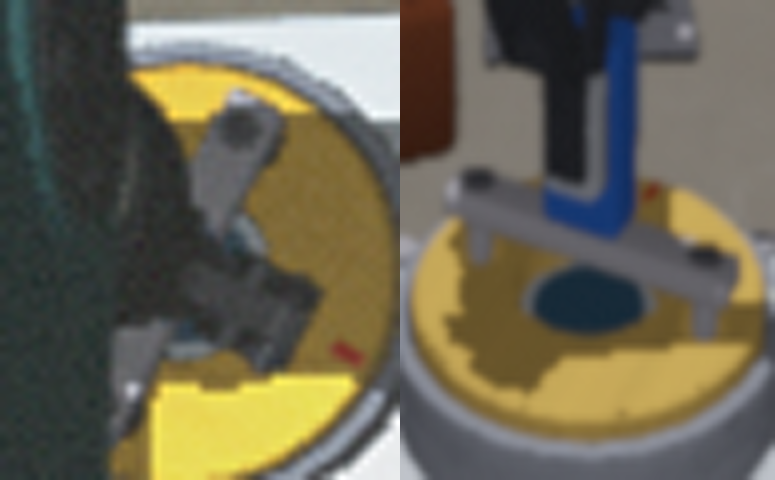

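The force is unchanged and the pins have entered both holes. I'll lower to seat.

Call:
{"op": "apply_moves", "data": {"plan": [[[0, 0, 0.04], 0, -1], [[0, 0, 0.08], 0, -1], [[0, 0, 0.1], 0, -1], [[0, 0, 0.1], 0, -1]]}}

```text
time: 8.0
tcp_pos: [0.4594, 0.0823, 0.0707]
tool_rot: [-0.0, 0.218, 0.976, -0.0]
ft_force: [-2.4, -0.3, 1.7]
gripper_width: 0.0191
finger_force: 60.1
```

```bash
python3 -c "
from h import *
go(.461,.081,.0708,1.441)
print(bot.read_state()['ft_torque'])"
```

```text
t 8.0 pos [0.4594 0.0823 0.0707] ang 2.7018 tilt [ 0. -0. -1.] w 0.0191 F [-2.4 -0.3  1.7] j [ 0.06 -0.01  1.79 -0.    1.35 -1.08]
shift [-0.02  -0.005 -0.001] yaw 0.8026
[-0.06608322  0.2977361  -0.00652426]
```

Call:
{"op": "apply_moves", "data": {"plan": [[[0, 0, 0], 0.07, -1], [[0, 0, 0], 0.14, -1], [[0, 0, 0], 0.21, -1], [[0, 0, 0], 0.28, -1], [[0, 0, 0], 0.35, -1], [[0, 0, 0], 0.42, -1], [[0, 0, 0], 0.49, -1], [[0, 0, 0], 0.56, -1], [[0, 0, 0], 0.62, -1], [[0, 0, 0], 0.62, -1]]}}

```text
time: 9.0
tcp_pos: [0.4602, 0.0826, 0.0707]
tool_rot: [0.001, 0.649, 0.761, 0.001]
ft_force: [0.1, 0.0, 1.0]
gripper_width: 0.0194
finger_force: 59.9
```

```bash
python3 -c "
from h import *
go(.461,.081,.0708,1.441)
print(bot.read_state()['ft_torque'])"
```

```text
t 9.0 pos [0.4602 0.0826 0.0707] ang 1.7282 tilt [ 0.     0.002 -1.   ] w 0.0194 F [0.1 0.  1. ] j [ 0.06 -0.01  1.79  0.    1.35 -0.1 ]
shift [-0.017  0.005 -0.001] yaw 0.1828
[ 0.06265383 -0.19367435 -0.05403767]
```

Call:
{"op": "apply_moves", "data": {"plan": [[[0, 0, 0], 0.05, -1], [[0, 0, 0], 0.1, -1], [[0, 0, 0], 0.14, -1], [[0, 0, 0], 0.17, -1], [[0, 0, 0], 0.17, -1]]}}

```text
time: 9.5
tcp_pos: [0.4603, 0.0823, 0.0707]
tool_rot: [0.001, 0.743, 0.669, 0.001]
ft_force: [2.3, 1.2, 0.4]
gripper_width: 0.0194
finger_force: 65.4
```

```bash
python3 -c "
from h import *
go(.461,.081,.0708,1.441)
print(bot.read_state()['ft_torque'])"
```

```text
t 9.5 pos [0.4603 0.0823 0.0707] ang 1.4655 tilt [-0.     0.002 -1.   ] w 0.0194 F [2.3 1.2 0.4] j [ 0.06 -0.01  1.79 -0.    1.35  0.16]
shift [-0.012  0.008 -0.001] yaw 0.0156
[-0.00199422 -0.33477801  1.10772522]
```

Call:
{"op": "apply_moves", "data": {"plan": [[[0, 0, 0], 0.01, -1], [[0, 0, 0], 0.02, -1], [[0, 0, 0], 0.02, -1]]}}

```text
time: 9.8
tcp_pos: [0.4603, 0.0823, 0.0708]
tool_rot: [0.001, 0.754, 0.657, 0.001]
ft_force: [3.5, 0.4, 1.7]
gripper_width: 0.0189
finger_force: 86.3
```

```bash
python3 -c "
from h import *
go(.461,.081,.0708,1.441)
print(bot.read_state()['ft_torque'])
t=bot.read_camera('top')
a=cv2.resize(t[155:235,210:280],None,fx=7,fy=7,interpolation=cv2.INTER_CUBIC)
cv2.imwrite('pics/g6.png',a)"
```

```text
t 9.8 pos [0.4603 0.0823 0.0708] ang 1.433 tilt [-0.     0.002 -1.   ] w 0.0189 F [3.5 0.4 1.7] j [ 0.06 -0.01  1.79 -0.    1.35  0.19]
shift [-0.012  0.009 -0.   ] yaw -0.0051
[-0.07177546 -0.66604041  2.56051116]
```

View pics/g6.png

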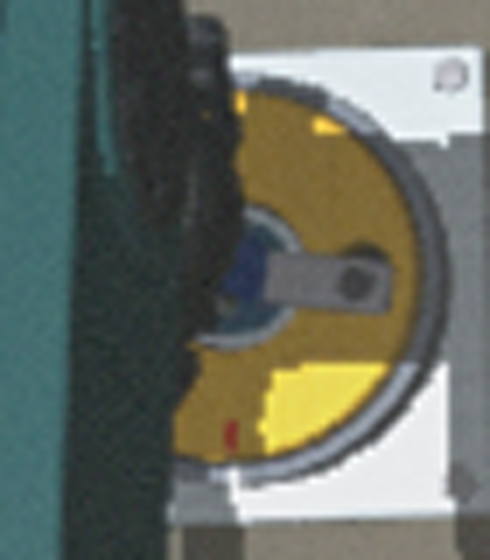

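Torque rose to 2.6 N·m, so the ring is at its stop. The red mark at (232,436) in the crop meets the white mark at (232,475). I'll relax the twist, release and go up.

Call:
{"op": "apply_moves", "data": {"plan": [[[0, 0, 0], -0.02, -1], [[0, 0, 0], -0.04, -1], [[0, 0, 0], -0.04, -1], [[0, 0, 0], -0.04, 1], [[0, 0, 0], -0.04, 1], [[0, 0, 0], -0.04, 1], [[0, 0, 0], -0.04, 1], [[0, 0, 0], -0.04, 1], [[0, 0, 0], -0.04, 1]]}}

```text
time: 10.75
tcp_pos: [0.4594, 0.0823, 0.0702]
tool_rot: [-0.0, 0.734, 0.679, -0.0]
ft_force: [-0.9, 0.9, -0.7]
gripper_width: 0.0853
finger_force: 0.0
```

Call:
{"op": "apply_moves", "data": {"plan": [[[0, 0, -0.1], 0, 1], [[0, 0, -0.3], 0, 1], [[0, 0, -0.7], 0, 1], [[0, 0, -1], 0, 1], [[0, 0, -1], 0, 1], [[0, 0, -1], 0, 1]]}}

```text
time: 11.35
tcp_pos: [0.4601, 0.0823, 0.1717]
tool_rot: [0.001, 0.734, 0.679, 0.001]
ft_force: [0.2, 0.4, -0.6]
gripper_width: 0.0854
finger_force: 0.0
```

```bash
python3 -c "
from h import *
go(.46,-.12,.2,1.441)"
```

```text
t 11.35 pos [0.4601 0.0823 0.1717] ang 1.4921 tilt [ 0.     0.003 -1.   ] w 0.0854 F [ 0.2  0.4 -0.6] j [ 0.06 -0.08  1.66 -0.    1.56  0.13]
shift [-2.017  0.159 -0.283] yaw 0.0326
```

Next I'll move the arm aside (world −y is tool −x) for a clear view.

Call:
{"op": "apply_moves", "data": {"plan": [[[-0.3, 0, -0.4], 0, 1], [[-0.6, 0, -0.4], 0, 1], [[-1, 0, -0.4], 0, 1], [[-1, 0, -0.4], 0, 1]]}}

```text
time: 11.75
tcp_pos: [0.4506, -0.0208, 0.2088]
tool_rot: [-0.0, 0.736, 0.677, -0.002]
ft_force: [0.8, 0.6, -0.5]
gripper_width: 0.0854
finger_force: 0.0
```

Call:
{"op": "apply_moves", "data": {"plan": [[[-0.4, 0, 0], 0, 1], [[-0.8, 0, 0], 0, 1], [[-1, 0, 0], 0, 1], [[-1, 0, 0], 0, 1]]}}

```text
time: 12.15
tcp_pos: [0.443, -0.1183, 0.2086]
tool_rot: [-0.001, 0.736, 0.677, -0.001]
ft_force: [-0.4, -0.2, -0.7]
gripper_width: 0.0854
finger_force: 0.0
```

```bash
python3 -c "
from h import *
t=bot.read_camera('top');s=bot.read_camera('side')
a=cv2.resize(t[155:240,205:285],(400,425),interpolation=cv2.INTER_CUBIC)
b=cv2.resize(s[200:320,260:370],(390,425),interpolation=cv2.INTER_CUBIC)
cv2.imwrite('pics/g7.png',np.hstack([a,b]))"
```

```text
(no output)
```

View pics/g7.png

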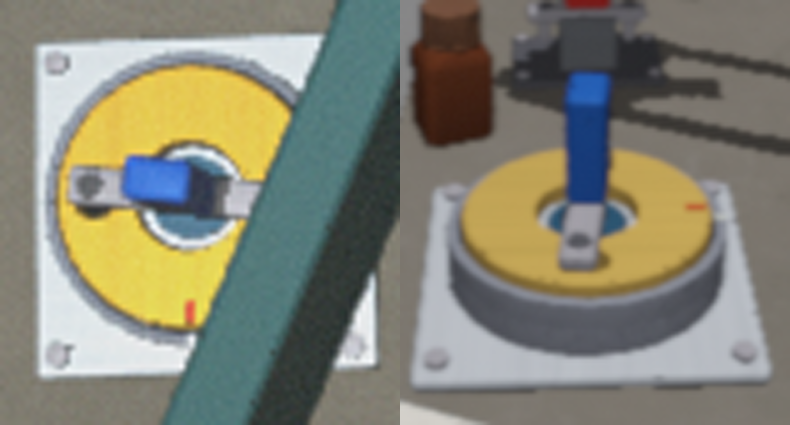

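The red mark at (190,313) points at the white mark on the rim. The blue wrench stands flat and upright on the ring, and the red wrench is still in its holder.

```bash
python3 -c "
from cell import bot
print(bot.job_done())"
```

```text
the job is handed in; nothing more can be done
None
```

The ring is turned clockwise to its stop with the red mark at the white one; the blue (wide) wrench stands fully seated and released, the red one is still in its holder, and the job is handed in at about 12 s.

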